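# Pin the parked carriage of the slide agitator

### The arm

A 7-joint arm with a two-finger parallel gripper is mounted at the origin on a cart in front of the work surface, level with it; the furniture and walls round the work are solid. World frame = base frame: x ahead of the robot, y to its left, z up, the work surface at z = 0. Lengths are in m, angles in rad, forces in N, time in s.
With the tool pointing down it reaches from about 0.35 to 0.9 m from the base axis. Payload 8.1 kg.
Tool frame: the origin (TCP) lies between the finger pads; the fingertips stand 25 mm ahead of it and the grasp point (between the pads) lies 6 mm ahead of it; z points along the fingers, y is the direction in which the jaws open and shut (so a half turn about z gives the same grasp; the last joint's range is limited). The gripper opens to 92 mm and grips with 3 to 60 N. Pads are 19 mm wide; open, the fingers measure 130 mm over their backs; the gripper's body (75 mm by 190 mm) begins 47 mm behind the grasp point.
Start: joints at [-1.434, 0.434, 0.025, 1.573, -0.012, 1.134, -0.075], TCP at [0.148, 0.607, 0.252] pointing down, gripper open.
Joint ranges: [-2.62, 2.62], [-0.44, 2.09], [-1.27, 1.32], [0.08, 2.57], [-1.32, 4.46], [0.12, 2], [-2.74, 2.74]. Speed limits (rad/s): [2.22, 2.22, 3.01, 3.01, 3.14, 3.14, 3.14].

### API

Orientations are given as a rotation vector (axis times angle).
In Python, from cell import * gives the robot as it stands.
- The arm moves only by the shell command python3 -m jog 'ROWS' [FORCE]. ROWS is JSON, one flat list of numbers, 5 for each row, row after row: the finger opening in mm, from 0 to 91.8, then the shift along the tool's x, y, z in units of 40 mm (1.0 is 40 mm), then the turn about the tool's z in units of 6 degrees (1.0 is 6 degrees). A call has 1 to 20 rows; each row shifts and turns the pose as measured when the row begins, along the tool's axes as they then stand; what a row does not reach is not made up. A row lasts 1/12 s, in which the tool goes at most 41.7 mm and 7.16 degrees, less where a joint would pass 70% of its speed; a pose out of reach is approached as far as the arm can. A call is refused whole if a number of a shift passes 1 or a number of a turn 1, either way. A call with a gripper value outside its range is refused whole. The fingers move at their own pace and stop on an object; FORCE is the grip in N (left out, the last holds). Time passes only in rows, so rows that do not move let the fingers close. It gives the time, the measured TCP pose, the force and the opening at its end, in the units of the state.
- observe(): the state, without advancing time (a new reading comes with each control period).
- get_image(name): name is "scene" or "top" or "wrist"; returns the picture (480x640x3 uint8, red, green, blue); there is no depth.
- camera_params(name): a dict with "intrinsics" (3x3 intrinsics, pixels), "xyz" and "orientation" of the camera in the world. Camera axes: x right, y down, z forward; pixel columns grow to the right and rows downward; lengths in m; the calibration is good to about 2 mm. The wrist camera is an equidistant fisheye: a pixel r from the principal point sees the ray r / f radians off the axis. A picture is of the moment at which its call begins: read the wrist's pose just before it. camera_params takes no time and is no camera call; for the wrist camera it gives the pose at the moment of the call.
- sign_off(): hands the job in, once; it reports no verdict.
The state is a dict: "clock": time; "joints": joint angles; "dq": joint speeds; "joint_efforts": joint torques, N m; "position": TCP position; "ee_rot": TCP orientation; "force": force on the tool from outside, world axes, zero at the start; "ft_torque": the same for the moment, N m; "width": opening from 0.0 (shut) to 1.0 (fully open).
Only numpy, scipy, OpenCV 4.12 (cv2) and the standard library are available. Lean on these libraries where they do the work, as an engineer would, in place of code of your own. Each camera call takes 0.05 s, during which the arm holds its last target. There are 200 camera calls.

### The job

Lock the slide agitator for transport: take the long flat-headed locking pin out of the parking stand, put it through the slot in the agitator's cover, feel along the spring-mounted carriage hidden below until the pin drops into the carriage's plugged socket, and leave the pin fully home, upright, with its collar resting on the slot guide. The mechanism is delicate: never push the pin against the agitator with more than 25 N. Leave the short round-headed pin and everything else where they are.

Things in the scene. Friction and masses are not known exactly. Their poses are not given: they have to be found in the camera images.
- lock_pin: Locking pin, loose, upright in the stand. Steel shank 10 mm dia., 62 mm long, tip rounded (radius 5 mm) to a 7 mm flat; collar 26 mm dia., underside at z = 62 mm, 5 mm thick; black flat-sided head 26 x 14 mm (own x, y) from z = 67 to 107 mm, its two flat grip faces, 14 mm apart, facing own +y and -y. About 0.15 kg. Origin: centre of the lower tip; z up along the pin.
- lock_pin_head (a point): About the middle of the locking pin's head, on the pin's axis 88 mm above its tip; axes as the pin's.
- short_pin: Another pin in the stand's other hole, not to be moved: 10 mm shank only 36 mm long, 26 mm collar, short neck and round black knob 22 mm in diameter; 62 mm long in all. Origin: centre of the lower tip; z up.
- stand: Parking stand, fixed: grey block 60 x 120 x 30 mm (own x, y, z) with two blind square holes 12 x 12 mm, 25 mm deep, at own y = +35 and -35 mm; either may hold the locking pin. Origin: centre of the underside. A parked pin's tip is 5 mm above it and must rise 25 mm to come clear.
- agitator: Slide agitator, fixed: low grey housing 100 x 142 mm (own x, y), aluminium cover at z = 62 mm, a fixed black dial on its -x side, a steel slot guide 40 x 86 mm standing in the middle of the cover up to z = 80 mm. Origin: centre of the underside; z up. With the pin fully home its collar rests on the guide's top and its tip is at z = 18 mm.
- slot (a point): Middle of the slot's mouth, on the guide's top (agitator x = y = 0, z = 80 mm); axes as the agitator's. The straight slot goes down through the guide: 15 mm wide in x, 56 mm long in y, upright walls, open below; the hidden bed lies 34 mm below this point. The guide sits on rubber: pressed down it yields 1 mm per 4 N, hard stop after 3 mm.
- bed_level (a point): Point straight below the slot's middle at the height of the unloaded carriage bed (agitator z = 46 mm), not the socket. The flat black bed reaches under the whole slot; sprung: sinks from about 2 N on, 1 mm per further N, hard stop after 7 mm, and springs up round the pin tip when that comes over the socket. The carriage does not shift along the slot when pushed.
- slot_end (a point): Point at the agitator's +y end of the slot, on the guide's top (agitator y = 28 mm). The bed's only socket goes straight through it, 18 mm in x by 13 mm in y, sharp-edged, centred at x = 0 but anywhere from y = -17 to +17 mm: not measured, to be felt. A black dust plug closes it flush with the bed, out of sight; under 1 N pushes the plug down, and the pin's weight keeps it down.
- coverslip_box: Bystander, loose: small box 52 x 52 x 23 mm. Origin: centre of the underside.

How it is judged:
By the outcome, as a careful person would: the job done as asked, in the order asked, and still so for the second after the job is handed in, with the robot touching nothing.
It also fails if it takes over 54 s, if anything falls off the work surface, if the arm or the gripper's body presses on something with over 40 N, if the wrist force passes 120 N, or if a joint passes its speed limit or range.

## Working session

There is one attempt and no reset: what is moved stays moved. The work goes in short steps, Python scripts to look and compute and a shell command to move; the robot and the scene stay as the last step left them, time stands still between calls to the robot, and variables do not carry over. Pictures are saved under pics/ and viewed, about 8 in all and at most 12, crops included, and the job is handed in when it is done.

```bash
ls; mkdir -p pics
python3 - <<'E'
from cell import *
import cv2
o=observe();print({k:(v if isinstance(v,(int,float)) else [round(float(x),4) for x in v]) for k,v in o.items()})
for n in("scene","top","wrist"):
    c=camera_params(n);print(n,c)
    cv2.imwrite(f"pics/{n}0.png",get_image(n)[:,:,::-1])
E
```

```text
pics
{'clock': 0.0, 'joints': [-1.4336, 0.4352, 0.025, 1.5741, -0.0116, 1.1339, -0.0751], 'dq': [0.0011, 0.001, -0.0019, -0.0004, 0.0002, -0.0009, -0.0015], 'joint_efforts': [0.0009, -66.7853, 0.9854, -31.4458, -0.0604, 0.0428, 0.0002], 'position': [0.1484, 0.6067, 0.2509], 'ee_rot': [-0.3759, -3.119, 0.0025], 'force': [-0.4101, 0.4489, -0.0864], 'ft_torque': [0.032, -0.034, -0.002], 'width': 1.002199944305272}
scene {'intrinsics': array([[561.53672066,   0.        , 315.6175342 ],
       [  0.        , 561.53672066, 240.90810747],
       [  0.        ,   0.        ,   1.        ]]), 'xyz': array([ 0.1151184 , -0.40581921,  0.7515728 ]), 'orientation': array([-2.25198229,  1.10535033, -0.4073557 ])}
top {'intrinsics': array([[542.02837066,   0.        , 320.45952376],
       [  0.        , 542.02837066, 233.29430675],
       [  0.        ,   0.        ,   1.        ]]), 'xyz': array([ 0.40362539, -0.08245222,  0.95768187]), 'orientation': array([-2.10969209,  2.13719296, -0.13858407])}
wrist {'intrinsics': array([[371.64829954,   0.        , 319.74472081],
       [  0.        , 371.64829954, 241.21937109],
       [  0.        ,   0.        ,   1.        ]]), 'xyz': array([0.08431042, 0.62338967, 0.38386218]), 'orientation': array([2.31109515, 1.81334673, 0.22322687])}
```

View pics/top0.png

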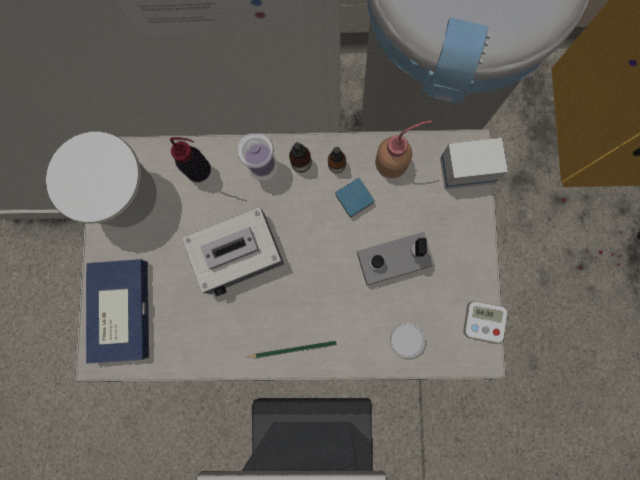

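View pics/scene0.png

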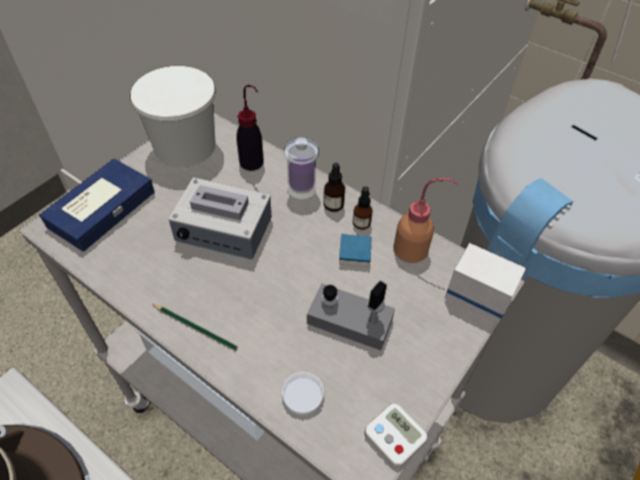

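The top view shows the agitator at (232,250) with its slot at (230,246), the stand at (396,259), the locking pin at (421,246) and the short pin at (378,262). The scene view confirms this, with the locking pin's head at (377,296).

```bash
cat > h.py <<'E'
import numpy as np, cv2
from scipy.spatial.transform import Rotation as R
from cell import *
def ray(n,u,v,c=None):
    c=c or camera_params(n);K=c["intrinsics"];a=(u-K[0,2])/K[0,0];b=(v-K[1,2])/K[1,1]
    if n=="wrist":
        r=np.hypot(a,b);d=np.array([a/r*np.sin(r),b/r*np.sin(r),np.cos(r)]) if r>0 else np.array([0,0,1.])
    else: d=np.array([a,b,1.])
    return np.array(c["xyz"]),R.from_rotvec(c["orientation"]).apply(d)/np.linalg.norm(d)
def onz(n,u,v,z,c=None):
    p,d=ray(n,u,v,c);return p+d*(z-p[2])/d[2]
def blobs(img,mask,box,amin=20):
    x0,y0,x1,y1=box;m=np.zeros(mask.shape,np.uint8);m[y0:y1,x0:x1]=mask[y0:y1,x0:x1].astype(np.uint8)*255
    cs,_=cv2.findContours(m,cv2.RETR_EXTERNAL,cv2.CHAIN_APPROX_NONE)
    return sorted([c for c in cs if cv2.contourArea(c)>=amin],key=cv2.contourArea,reverse=True)
E
python3 - <<'E'
from h import *
t=cv2.imread("pics/top0.png");s=cv2.imread("pics/scene0.png")
g=t.max(2)
def show(n,img,mask,box,z,amin=20):
    for c in blobs(img,mask,box,amin)[:3]:
        r=cv2.minAreaRect(c);b=cv2.boxPoints(r);M=cv2.moments(c)
        P=np.array([onz(n,*q,z) for q in b])
        e=P[1]-P[0];f=P[2]-P[1]
        print(n,cv2.contourArea(c),np.round(r[0],1),"cen",np.round(onz(n,*r[0],z),4),"sides",np.round([np.linalg.norm(e),np.linalg.norm(f)],4),"ang",np.round(np.degrees([np.arctan2(e[1],e[0]),np.arctan2(f[1],f[0])]),1))
print("slot");show("top",t,g<50,(200,225,265,265),.080)
print("stand");show("top",t,g<125,(345,225,445,295),.030)
print("heads");show("top",t,g<40,(350,225,445,295),.107)
print("scene heads");show("scene",s,s.max(2)<45,(315,275,395,315),.095)
a=cv2.resize(t[195:300,175:290],None,fx=4,fy=4,interpolation=2);b=cv2.resize(t[220:300,345:445],None,fx=4,fy=4,interpolation=2);c=cv2.resize(s[270:350,300:400],None,fx=4,fy=4,interpolation=2)
o=np.zeros((420+320,860,3),np.uint8);o[:420,:460]=a;o[:320,460:860]=b;o[420:740,:400]=c
cv2.imwrite("pics/crop1.png",cv2.resize(o,(690,594)))
E
```

```text
slot
top 145.5 [229.1 248. ] cen [0.5242 0.0942 0.08  ] sides [0.052  0.0093] ang [ -68.7 -157.8]
stand
top 2838.0 [396.2 262.5] cen [ 0.5017 -0.184   0.03  ] sides [0.1237 0.0759] ang [ -74.4 -166.2]
heads
top 140.5 [421.  246.5] cen [ 0.5183 -0.2153  0.107 ] sides [0.027  0.0157] ang [ -2.2 -90.9]
top 85.0 [377.  261.5] cen [ 0.4956 -0.1455  0.107 ] sides [0.0168 0.0166] ang [ -45.9 -136.5]
scene heads
scene 261.0 [376.9 295.4] cen [ 0.5162 -0.2178  0.095 ] sides [0.0468 0.0183] ang [ 24.5 -65.9]
scene 129.0 [329.5 292.5] cen [ 0.4793 -0.1627  0.095 ] sides [0.02   0.0195] ang [  -2.4 -103.3]
```

View pics/crop1.png

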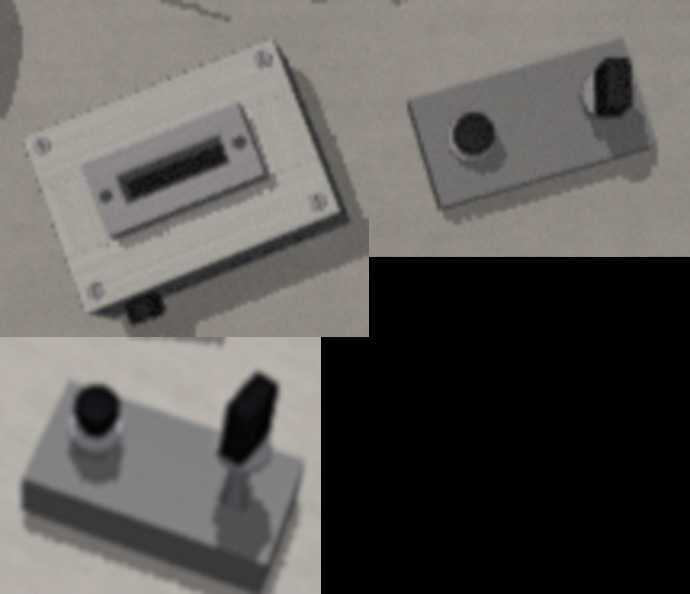

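```bash
python3 -m jog '[91.8,-0.3,-0.4,0,0, 91.8,-0.64,-0.75,0,0, 91.8,-0.64,-0.75,0,0, 91.8,-0.64,-0.75,0,0, 91.8,-0.64,-0.75,0,0, 91.8,-0.64,-0.75,0,0, 91.8,-0.64,-0.75,0,0, 91.8,-0.64,-0.75,0,0, 91.8,-0.64,-0.75,0,0, 91.8,-0.64,-0.75,0,0, 91.8,-0.64,-0.75,0,0, 91.8,-0.64,-0.75,0,0, 91.8,-0.64,-0.75,0,0, 91.8,-0.64,-0.75,0,0]' 20
cat >> h.py <<'E'
def rel(x,y,z,yaw=None):
    o=observe();r=R.from_rotvec(o["ee_rot"]);d=r.inv().apply(np.array([x,y,z])-o["position"])/.04
    m=r.as_matrix();a=np.degrees(np.arctan2(m[1,1],m[0,1]))
    print("t",round(o["clock"],2),"pos",np.round(o["position"],4),"tooly",round(a,1),"tilt",np.round(m[:2,2],3),"F",np.round(o["force"],1),"w",round(o["width"],3))
    t=0 if yaw is None else (a-yaw+90)%180-90
    print("units xyz",np.round(d,2),"norm",round(np.linalg.norm(d),2),"turn",round(t/6,2))
E
python3 -c "
from h import *
rel(.517,-.216,.24,88)"
```

```text
clock: 1.32
position: [0.39, 0.1163, 0.247]
ee_rot: [-0.352, -3.118, -0.001]
force: [1.4, 0.8, 0.6]
width: 1.0
t 1.32 pos [0.39   0.1163 0.247 ] tooly 77.1 tilt [-0.004  0.001] F [1.4 0.8 0.6] w 1.0
units xyz [-4.94 -7.39  0.15] norm 8.9 turn -1.81
```

```bash
python3 -m jog '[91.8,-0.3,-0.4,0,0, 91.8,-0.54,-0.8,0,0, 91.8,-0.54,-0.8,0,0, 91.8,-0.54,-0.8,0,0, 91.8,-0.54,-0.8,0,0, 91.8,-0.54,-0.8,0,0, 91.8,-0.54,-0.8,0,0, 91.8,-0.54,-0.8,0,0, 91.8,-0.54,-0.8,0,0, 91.8,-0.3,-0.4,0,0, 91.8,0,0,0,-0.9, 91.8,0,0,0,-0.9, 91.8,0,0,0,0, 91.8,0,0,0,0]'
python3 - <<'E'
from h import *
rel(.517,-.216,.24,88)
c=camera_params("wrist");print(c["xyz"],c["orientation"]);np.save("w1.npy",np.r_[c["xyz"],c["orientation"]])
cv2.imwrite("pics/w1.png",get_image("wrist")[:,:,::-1])
E
```

```text
clock: 2.48
position: [0.5201, -0.2362, 0.2451]
ee_rot: [-0.065, -3.138, 0.005]
force: [0.8, 0.8, 0.4]
width: 0.999
t 2.48 pos [ 0.5201 -0.2362  0.2451] tooly 87.6 tilt [-0.003 -0.003] F [0.8 0.8 0.4] w 0.999
units xyz [0.1  0.5  0.13] norm 0.53 turn -0.06
[ 0.45461323 -0.2321447   0.3781558 ] [2.13099994 2.04381556 0.24702384]
```

View pics/w1.png

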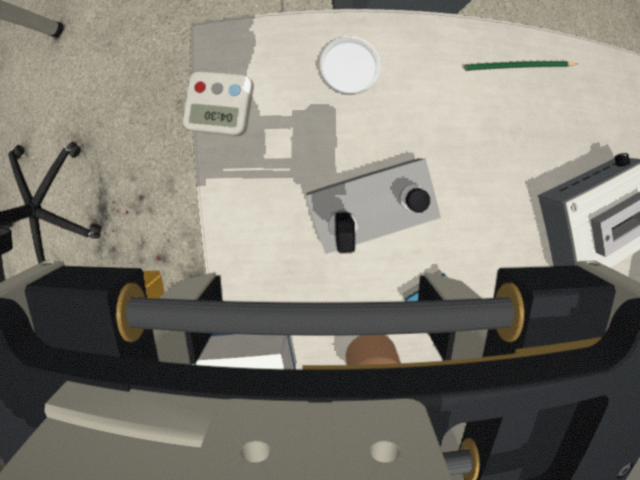

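The wrist view shows the stand, with the locking pin's head at (345,232), the short pin at (417,200), and the finger pads to either side of the gap. The flat faces look nearly aligned with the jaws.

Run:
```python
from h import *
w=cv2.imread("pics/w1.png");v=np.load("w1.npy");c=camera_params("wrist");c=dict(c,xyz=v[:3],orientation=v[3:])
t=cv2.imread("pics/top0.png")
for cc in blobs(w,w.max(2)<45,(325,180,435,256),60)[:2]:
    r=cv2.minAreaRect(cc);b=cv2.boxPoints(r);print(np.round(r[0],1),np.round(r[1],1))
    for q in b: print(np.round(q,1),np.round(onz("wrist",*q,.112,c),4),np.round(onz("wrist",*q,.072,c),4))
    # triangulate head centre against top cam
# stand top quad in wrist
m=(w.max(2)<175)&(w.max(2)>100)
q=np.array([[308,193],[423,158],[440,213],[328,252]],float)
P=np.array([onz("wrist",*a,.03,c) for a in q]);print(np.round(P,4),"cen",P.mean(0).round(4))
e=P[1]-P[0];f=P[2]-P[3];print(np.degrees(np.arctan2(e[1],e[0])),np.degrees(np.arctan2(f[1],f[0])))
for a in [(421,246.5),(378,262)]:print(onz("top",*a,.095).round(4))
cv2.imwrite("pics/w1c.png",cv2.resize(w[145:265,295:450],None,fx=5,fy=5,interpolation=2)[:600])
```

```text
[344.5 231.5] [39. 17.]
[336. 212.] [ 0.4995 -0.2232  0.112 ] [ 0.5063 -0.2218  0.072 ]
[353. 212.] [ 0.5    -0.2108  0.112 ] [ 0.5068 -0.2076  0.072 ]
[353. 251.] [ 0.5294 -0.2115  0.112 ] [ 0.5406 -0.2084  0.072 ]
[336. 251.] [ 0.5288 -0.2241  0.112 ] [ 0.54   -0.2229  0.072 ]
[417.4 199.7] [21.9 20.6]
[403. 204.] [ 0.4953 -0.1737  0.112 ] [ 0.5014 -0.1649  0.072 ]
[412.2 185.6] [ 0.4818 -0.1666  0.112 ] [ 0.4859 -0.1568  0.072 ]
[431.8 195.4] [ 0.4893 -0.1515  0.112 ] [ 0.4946 -0.1393  0.072 ]
[422.6 213.8] [ 0.503  -0.1585  0.112 ] [ 0.5103 -0.1475  0.072 ]
[[ 0.4941 -0.2461  0.03  ]
 [ 0.4637 -0.1354  0.03  ]
 [ 0.5176 -0.1178  0.03  ]
 [ 0.5524 -0.2295  0.03  ]] cen [ 0.507  -0.1822  0.03  ]
105.33165741320452 107.30845157626017
[ 0.5199 -0.2172  0.095 ]
[ 0.496 -0.148  0.095]
```

View pics/w1c.png

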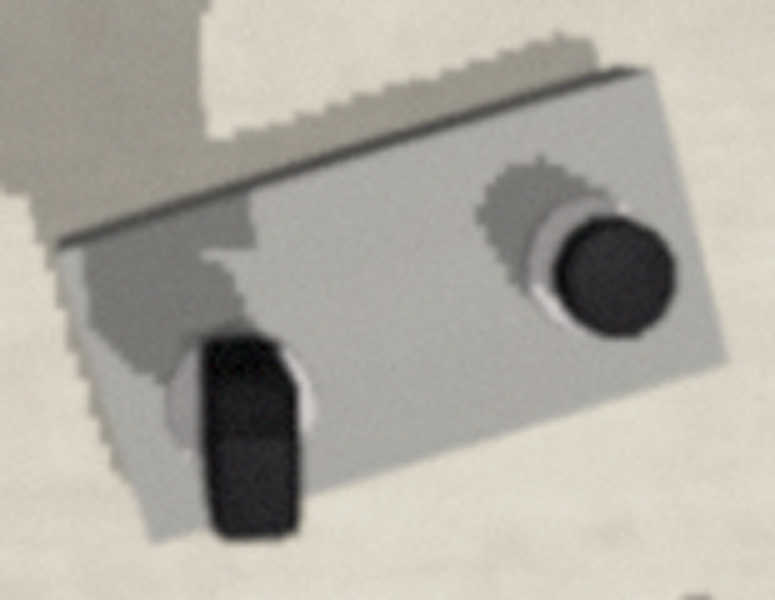

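The close-up shows the flat head's top face centred at about (346,237), with its flats parallel to image vertical. That puts the pin at about (0.518, -0.216), and the stand geometry agrees.

```bash
python3 -m jog '[91.8,0.05,0.5,0,0, 91.8,0,0,0,0, 91.8,0,0,0,0]'; python3 -c "
from h import *
rel(.518,-.216,.102,88)"
```

```text
clock: 2.78
position: [0.5186, -0.2143, 0.245]
ee_rot: [-0.075, -3.138, 0.004]
force: [-0.4, -0.4, -0.6]
width: 0.999
t 2.78 pos [ 0.5186 -0.2143  0.245 ] tooly 87.2 tilt [-0.003 -0.002] F [-0.4 -0.4 -0.6] w 0.999
units xyz [ 0.   -0.03  3.58] norm 3.58 turn -0.13
```

```bash
python3 -m jog '[91.8,0,-0.03,0.5,-0.1, 91.8,0,0,0.8,0, 91.8,0,0,0.8,0, 91.8,0,0,0.7,0, 91.8,0,0,0.45,0, 91.8,0,0,0.2,0, 91.8,0,0,0.05,0, 91.8,0,0,0,0]'; python3 -c "
from h import *
rel(.518,-.216,.102,88)"
```

```text
clock: 3.45
position: [0.5215, -0.2139, 0.1028]
ee_rot: [0.067, 3.137, -0.005]
force: [-0.3, 0.0, 0.8]
width: 0.998
t 3.45 pos [ 0.5215 -0.2139  0.1028] tooly 87.6 tilt [ 0.004 -0.003] F [-0.3  0.   0.8] w 0.998
units xyz [ 0.09 -0.06  0.02] norm 0.1 turn -0.07
```

```bash
python3 -m jog '[91.8,0.08,-0.06,0,0, 30,0,0,0,0, 10,0,0,0,0, 10,0,0,0,0, 10,0,0,0,0, 10,0,0,0,0, 10,0,0,0,0, 10,0,0,0,0,10,0,0,0,0,10,0,0,0,0]' 35; python3 -c "
from h import *
rel(.518,-.216,.142,88)"
```

```text
clock: 4.28
position: [0.5213, -0.2176, 0.1087]
ee_rot: [0.068, 3.127, -0.008]
force: [-0.6, 0.3, -0.5]
width: 0.39
t 4.28 pos [ 0.5213 -0.2176  0.1087] tooly 87.5 tilt [ 0.013 -0.005] F [-0.6  0.3 -0.5] w 0.39
units xyz [ 0.07  0.03 -0.83] norm 0.84 turn -0.08
```

```bash
python3 -m jog '[10,0.05,0.03,0.15,0, 10,0,0,0,0, 10,0,0,0,0, 10,0,0,0,0, 10,0,0,0,0, 10,0,0,0,0]' 35; python3 -c "
from h import *
rel(.518,-.216,.142,88)"
```

```text
clock: 4.78
position: [0.519, -0.2159, 0.1017]
ee_rot: [0.067, 3.128, -0.007]
force: [0.2, 0.0, 0.3]
width: 0.153
t 4.78 pos [ 0.519  -0.2159  0.1017] tooly 87.5 tilt [ 0.013 -0.005] F [0.2 0.  0.3] w 0.153
units xyz [ 0.01 -0.01 -1.01] norm 1.01 turn -0.08
```

```bash
python3 -m jog '[10,0,0,-0.15,0, 10,0,0,-0.3,0, 10,0,0,-0.5,0, 10,0,0,-0.6,0, 10,0,0,-0.6,0, 10,0,0,-0.6,0, 10,0,0,-0.2,0, 10,0,0,0,0]'; python3 -c "
from h import *
rel(.524,.094,.215,111)
c=camera_params('wrist')
cv2.imwrite('pics/w2.png',get_image('wrist')[100:400,:,::-1])"
```

```text
clock: 5.45
position: [0.5155, -0.2157, 0.2284]
ee_rot: [0.071, 3.131, -0.008]
force: [0.8, 0.7, -2.3]
width: 0.149
t 5.45 pos [ 0.5155 -0.2157  0.2284] tooly 87.4 tilt [ 0.009 -0.005] F [ 0.8  0.7 -2.3] w 0.149
units xyz [0.14 7.75 0.3 ] norm 7.75 turn -3.93
```

View pics/w2.png

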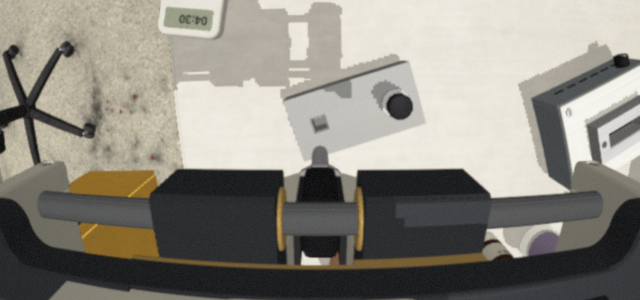

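The wrist view shows the pin held between the pads, with its tip at (320,250) in the full image. Its hole in the stand is empty and the short pin is undisturbed.

```bash
python3 -m jog '[10,0,0.4,0,-0.5, 10,0.1,0.8,0,-0.5, 10,0.1,0.85,0,-0.5, 10,0.15,0.85,0,-0.5, 10,0.2,0.85,0,-0.5, 10,0.25,0.85,0,-0.5, 10,0.3,0.85,0,-0.5, 10,0.35,0.8,0,-0.4, 10,0.2,0.5,0,0, 10,0,0,0,0,10,0,0,0,0]'
python3 - <<'E'
from h import *
rel(.524,.094,.215,111)
c=camera_params('wrist');o=observe();np.save("w3.npy",np.r_[c["xyz"],c["orientation"],o["position"],o["ee_rot"]])
w=get_image('wrist')[:,:,::-1];cv2.imwrite('pics/w3.png',w)
q=np.array([(211.8,251.4),(243.6,237.7),(246.4,244.8),(214.6,257.9)])
P=np.array([onz("top",*a,.08) for a in q]);print(P.round(4),P.mean(0).round(4))
for i,j in((1,0),(2,3),(3,0),(2,1)):
    e=P[j]-P[i];print(np.linalg.norm(e).round(4),np.degrees(np.arctan2(e[1],e[0])).round(1))
E
```

```text
clock: 6.42
position: [0.3898, 0.0459, 0.2121]
ee_rot: [0.623, -3.066, 0.015]
force: [-0.0, -0.2, -1.8]
width: 0.149
t 6.42 pos [0.3898 0.0459 0.2121] tooly 113.0 tilt [-0.01  -0.012] F [-0.  -0.2 -1.8] w 0.149
units xyz [-3.56 -0.2  -0.12] norm 3.56 turn 0.33
[[0.5189 0.1226 0.08  ]
 [0.5409 0.0704 0.08  ]
 [0.529  0.0656 0.08  ]
 [0.5081 0.1178 0.08  ]] [0.5242 0.0941 0.08  ]
0.0567 112.8
0.0562 111.9
0.0118 24.2
0.0128 21.9
```

View pics/w3.png

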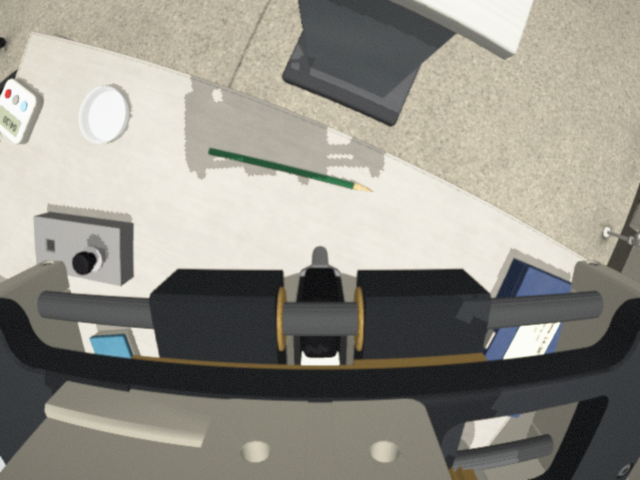

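The wrist view shows the pin still held, tip at (320,247). I moved towards the robot instead of away, but that was harmless. Next I refine the slot from the two fixed views.

Run:
```python
from h import *
t=cv2.imread("pics/top0.png");s=cv2.imread("pics/scene0.png")
a=cv2.resize(t[225:275,195:265],None,fx=8,fy=8,interpolation=2);b=cv2.resize(s[180:220,185:255],None,fx=8,fy=8,interpolation=2)
a=cv2.convertScaleAbs(a,alpha=1.4);b=cv2.convertScaleAbs(b,alpha=1.4)
o=np.vstack([a,b]);o=cv2.resize(o,None,fx=.83,fy=.83);print(o.shape);cv2.imwrite("pics/c2.png",o)
```

```text
(598, 465, 3)
```

View pics/c2.png

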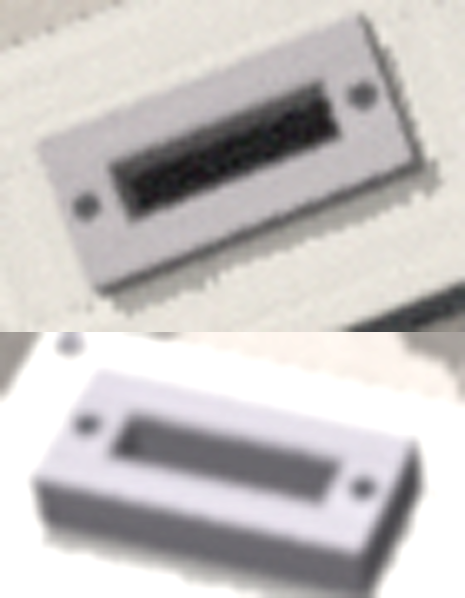

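The top crop shows the guide's corners and slot clearly, with screw holes at (87,206) and (363,96). The scene crop shows its screw holes at (88,425) and (363,489).

Run:
```python
from h import *
D={"top":[(195,225,0),[(38,143),(360,14),(412,162),(98,290)],[(108,162),(325,82),(340,137),(133,219)],[(87,206),(363,96)]],
"scene":[(185,180,332),[(100,372),(417,440),(358,552),(37,483)],[(132,410),(340,462),(318,502),(113,458)],[(88,425),(363,489)]]}
for n,(o,*L) in D.items():
    for q in L:
        P=np.array([onz(n,o[0]+x/6.64-.44,o[1]+(y-o[2])/6.64-.44,.08) for x,y in q])
        d=np.diff(np.vstack([P,P[:1]]),axis=0)[:,:2]
        print(n,P.mean(0).round(4),np.hypot(*d.T).round(4),np.degrees(np.arctan2(d[:,1],d[:,0])).round(1))
rel(.525,.094,.205,112)
```

```text
top [0.525  0.0947 0.08  ] [0.0857 0.0396 0.0832 0.04  ] [ -68.7 -160.4  111.6   23.3]
top [0.5255 0.0948 0.08  ] [0.0571 0.0144 0.0548 0.0157] [ -70.3 -164.3  111.1   24.6]
top [0.5253 0.0952 0.08  ] [0.0732 0.0732] [-68.8 111.2]
scene [0.5231 0.0938 0.08  ] [0.084  0.0388 0.0829 0.0393] [ -68.  -159.5  112.4   22.1]
scene [0.5235 0.0949 0.08  ] [0.0557 0.014  0.0534 0.0165] [ -70.3 -159.8  112.3   28.3]
scene [0.5237 0.0952 0.08  ] [0.0727 0.0727] [-69. 111.]
t 6.47 pos [0.3897 0.0457 0.2119] tooly 112.9 tilt [-0.011 -0.012] F [-0.4  0.7 -2.4] w 0.153
units xyz [-3.59 -0.2   0.12] norm 3.59 turn 0.15
```

```bash
python3 -m jog '[10,-0.4,0,0,0.1, 10,-0.8,-0.05,0,0, 10,-0.9,-0.05,0,0, 10,-0.8,0,0,0, 10,-0.4,0,0,0, 10,-0.1,0,0,0,10,0,0,0,0]'
cat >> h.py <<'E'
C=np.array([.5244,.0948,0]);A=np.radians(21.4)
Ra=np.array([[np.cos(A),np.sin(A),0],[-np.sin(A),np.cos(A),0],[0,0,1]])
TIP=np.array([0,0,.0967])
def tip(lx,ly,lz):
    o=observe();r=R.from_rotvec(o["ee_rot"]);m=r.as_matrix();p=o["position"]+r.apply(TIP)
    l=Ra@(p-C);d=r.inv().apply(Ra.T@(np.array([lx,ly,lz])-l))/.04
    a=np.degrees(np.arctan2(m[1,1],m[0,1]))
    print("t",round(o["clock"],2),"tip local mm",np.round(l*1e3,1),"tcpz",np.round(o["position"][2]*1e3,1),"tooly",round(a,1),"tilt",np.round(m[:2,2],3),"Floc",np.round(Ra@o["force"],1),"w",round(o["width"]*91.8,1))
    print("  units",np.round(d,3),"turn",round(((a-111.4+90)%180-90)/6,2))
E
python3 - <<'E'
from h import *
tip(0,-.020,.100)
# project nominal pin axis points into w3
v=np.load("w3.npy");K=camera_params("wrist")["intrinsics"];Rc=R.from_rotvec(v[3:6]);r=R.from_rotvec(v[9:12])
for x in(-.005,0,.005):
  for z in (.0967,):
    p=Rc.inv().apply(v[6:9]+r.apply([x,0,z])-v[:3]);th=np.arctan2(np.hypot(p[0],p[1]),p[2]);ph=np.arctan2(p[1],p[0])
    print(x,z,(K[0,0]*th*np.cos(ph)+K[0,2]).round(1),(K[1,1]*th*np.sin(ph)+K[1,2]).round(1))
w=cv2.imread("pics/w3.png");print(w[238:268:2,320].max(1), w[252,305:336].max(1))
E
```

```text
clock: 7.05
position: [0.5239, 0.0888, 0.2041]
ee_rot: [0.593, -3.066, 0.02]
force: [-0.1, 0.2, -1.6]
width: 0.153
t 7.05 tip local mm [ -4.7  -6.3 107.4] tcpz 204.1 tooly 111.9 tilt [-0.016 -0.016] Floc [-0.   0.2 -1.6] w 14.1
  units [-0.118 -0.342  0.185] turn 0.08
-0.005 0.0967 318.2 260.3
0 0.0967 318.2 252.9
0.005 0.0967 318.2 245.3
[236 236 237 233 150 106 106 105 105 104 100 109 102 116 133] [236 238 238 238 238 236 228 193 129 104 101 104 104 106 105 105 105 107
 107 106 109 127 179 226 235 235 236 237 237 238 236]
```

```bash
python3 -m jog '[10,-0.12,-0.34,0.1,0.05, 10,0,0,0,0, 10,0,0,0,0]'; python3 -c "
from h import *
tip(0,-.020,.086)
cv2.imwrite('pics/s4.png',cv2.resize(get_image('scene')[150:230,170:270,::-1],None,fx=6,fy=6,interpolation=2))"
```

```text
clock: 7.3
position: [0.5319, 0.0747, 0.1981]
ee_rot: [0.58, -3.064, 0.022]
force: [-0.6, 1.0, -2.2]
width: 0.15
t 7.3 tip local mm [ -2.8 -22.3 101.5] tcpz 198.1 tooly 111.5 tilt [-0.02  -0.018] Floc [-0.2  1.1 -2.2] w 13.8
  units [-0.08   0.062  0.384] turn 0.01
```

View pics/s4.png

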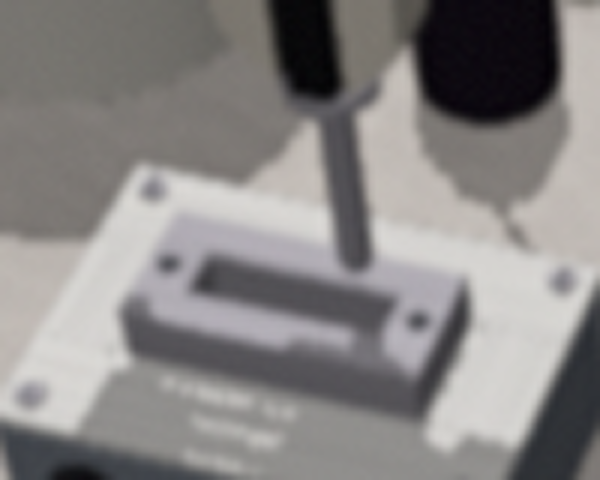

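The scene crop shows the pin above the slot's -y half, with its tip at crop (356,262), full image (229,193). I'll cross-check that against kinematics and correct.

```bash
python3 -c "
from h import *
l=Ra@(onz('scene',228.9,192.5,.1015)-C);print('scene tip local',(l*1e3).round(1))"
python3 -m jog '[10,-0.08,0.06,0.15,0, 10,0,0,0.1,0, 10,0,0,0,0]'; python3 -c "
from h import *
tip(0,-.020,.086)"
```

```text
scene tip local [ -1.9 -20.6 101.5]
clock: 7.6
position: [0.5323, 0.0771, 0.1876]
ee_rot: [0.578, -3.064, 0.022]
force: [-0.0, -0.6, -1.8]
width: 0.148
t 7.6 tip local mm [ -1.6 -20.2  90.9] tcpz 187.6 tooly 111.4 tilt [-0.02  -0.018] Floc [-0.2 -0.5 -1.8] w 13.5
  units [-0.043  0.006  0.121] turn -0.0
```

```bash
python3 -m jog '[10,-0.02,0,0.1,0, 10,0,0,0.1,0, 10,0,0,0.1,0, 10,0,0,0.05,0]'; python3 -c "
from h import *
tip(0,-.020,.06)"
```

```text
clock: 7.93
position: [0.5322, 0.0781, 0.1724]
ee_rot: [0.58, -3.064, 0.021]
force: [0.6, -0.4, -1.5]
width: 0.155
t 7.93 tip local mm [ -1.3 -19.2  75.8] tcpz 172.4 tooly 111.5 tilt [-0.02  -0.017] Floc [ 0.4 -0.6 -1.5] w 14.3
  units [-0.043 -0.015  0.393] turn 0.01
```

```bash
python3 -m jog '[10,-0.01,-0.05,0.15,0, 10,-0.01,0,0.2,0, 10,0,0,0.15,0, 10,0,0,0.05,0,10,0,0,0,0]'; python3 -c "
from h import *
tip(-.0005,-.021,.046)"
```

```text
clock: 8.35
position: [0.5329, 0.0758, 0.1471]
ee_rot: [0.58, -3.063, 0.021]
force: [1.3, -0.0, -1.6]
width: 0.15
t 8.35 tip local mm [ -1.6 -21.6  50.4] tcpz 147.1 tooly 111.5 tilt [-0.022 -0.018] Floc [ 1.2 -0.5 -1.6] w 13.7
  units [-0.031  0.017  0.109] turn 0.01
```

```bash
for i in 1 2 3; do python3 -m jog '[10,-0.01,0,0.05,0]' >/dev/null; python3 -c "
from h import *
tip(-.0005,-.021,.046)"; done; python3 -m jog '[10,0,0,0,0]' ; python3 -c "
from h import *
tip(-.0005,-.021,.046)"
```

```text
t 8.43 tip local mm [ -1.3 -21.7  48.3] tcpz 144.9 tooly 111.5 tilt [-0.022 -0.018] Floc [-0.1  0.8 -2.1] w 14.2
  units [-0.022  0.019  0.056] turn 0.01
t 8.52 tip local mm [ -0.9 -21.7  46.1] tcpz 142.8 tooly 111.5 tilt [-0.022 -0.018] Floc [-0.1 -0.3 -2.4] w 13.8
  units [-0.01   0.019  0.003] turn 0.01
t 8.6 tip local mm [ -0.6 -21.8  44.1] tcpz 140.8 tooly 111.5 tilt [-0.022 -0.018] Floc [-2.1  0.5  2.3] w 13.6
  units [-0.001  0.02  -0.047] turn 0.01
clock: 8.68
position: [0.5338, 0.0759, 0.1406]
ee_rot: [0.58, -3.062, 0.021]
force: [-1.4, -0.8, 1.8]
width: 0.15
t 8.68 tip local mm [ -0.8 -21.8  44. ] tcpz 140.6 tooly 111.5 tilt [-0.022 -0.018] Floc [-1.6 -0.2  1.8] w 13.8
  units [-0.005  0.02  -0.051] turn 0.01
```

```bash
cat > p.py <<'E'
from h import *
o=observe();r=R.from_rotvec(o["ee_rot"]);l=Ra@(o["position"]+r.apply(TIP)-C)*1e3
print(round(o["clock"],2),"tip",l.round(1),"F",(Ra@o["force"]).round(1))
E
python3 -m jog '[10,0,0,0.025,0]'>/dev/null; python3 p.py
python3 -m jog '[10,0,0.035,0,0]'>/dev/null; python3 p.py
python3 -m jog '[10,0,0.035,0,0]'>/dev/null; python3 p.py
python3 -m jog '[10,0,0.035,0,0]'>/dev/null; python3 p.py
python3 -m jog '[10,0,0.035,0,0]'>/dev/null; python3 p.py
python3 -m jog '[10,0,0.035,0,0]'>/dev/null; python3 p.py
```

```text
8.77 tip [ -0.7 -21.9  43.3] F [-1.8 -0.1  2.4]
8.85 tip [ -0.6 -21.2  43.5] F [-0.7 -3.   2.2]
8.93 tip [ -0.3 -20.5  43.8] F [-1.8 -1.3  1.2]
9.02 tip [  0.1 -19.6  44.1] F [-1.  -2.3  1.8]
9.1 tip [  0.4 -18.5  44.4] F [-0.4 -2.9  1.3]
9.18 tip [  0.7 -17.3  44.6] F [ 0.  -1.9  1.4]
```

```bash
python3 -m jog '[10,0.02,0.035,0.03,0]'>/dev/null; python3 p.py
python3 -m jog '[10,0.01,0.035,0.015,0]'>/dev/null; python3 p.py
python3 -m jog '[10,0.01,0.035,0.01,0]'>/dev/null; python3 p.py
python3 -m jog '[10,0.01,0.035,0.01,0]'>/dev/null; python3 p.py
python3 -m jog '[10,0.01,0.035,0.01,0]'>/dev/null; python3 p.py
```

```text
9.27 tip [  0.6 -15.9  43.7] F [ 0.2 -1.8  3.2]
9.35 tip [  0.6 -14.6  43.2] F [-0.2 -2.9  2.5]
9.43 tip [  0.6 -13.4  42.9] F [-0.8 -2.9  2.5]
9.52 tip [  0.6 -12.1  42.6] F [ 0.5 -3.2  2.7]
9.6 tip [  0.4 -10.8  42.3] F [-0.3 -3.4  3.9]
```

```bash
python3 -m jog '[10,0.01,0.035,0,0]'>/dev/null; python3 p.py
python3 -m jog '[10,0.01,0.035,0.005,0]'>/dev/null; python3 p.py
python3 -m jog '[10,0.005,0.035,0.005,0]'>/dev/null; python3 p.py
python3 -m jog '[10,0.005,0.035,0.005,0]'>/dev/null; python3 p.py
```

```text
9.68 tip [ 0.3 -9.5 42.4] F [ 0.6 -3.2  3.8]
9.77 tip [ 0.1 -8.1 42.4] F [-0.1 -3.1  3.3]
9.85 tip [ 0.  -6.7 42.2] F [ 0.  -2.7  4.3]
9.93 tip [-0.1 -5.3 42.1] F [ 0.2 -4.1  4.5]
```

```bash
python3 -m jog '[10,0,0.033,0.004,0]'>/dev/null; python3 p.py
python3 -m jog '[10,0,0.033,0.004,0]'>/dev/null; python3 p.py
python3 -m jog '[10,0,0.033,0.004,0]'>/dev/null; python3 p.py
python3 -m jog '[10,0,0.033,0.004,0]'>/dev/null; python3 p.py
```

```text
10.02 tip [-0.2 -3.9 41.9] F [-0.1 -4.1  3.9]
10.1 tip [-0.1 -2.6 41.8] F [ 0.4 -3.3  3.7]
10.18 tip [-0.2 -1.3 41.6] F [ 1.1 -3.4  3.9]
10.27 tip [-0.2  0.1 41.5] F [-0.4 -2.9  5.2]
```

```bash
python3 -m jog '[10,0,0.033,0,0]'>/dev/null; python3 p.py
python3 -m jog '[10,0,0.033,0,0]'>/dev/null; python3 p.py
python3 -m jog '[10,0,0.033,0.004,0]'>/dev/null; python3 p.py
python3 -m jog '[10,0,0.033,0.004,0]'>/dev/null; python3 p.py
```

```text
10.35 tip [-0.2  1.4 41.4] F [ 0.8 -4.3  5.1]
10.43 tip [-0.2  2.8 41.4] F [-0.4 -2.5  3.8]
10.52 tip [-0.2  4.1 41.3] F [-0.1 -3.7  5. ]
10.6 tip [-0.2  5.5 41.1] F [-0.1 -4.4  4.8]
```

```bash
python3 -m jog '[10,0,0.033,0,0]'>/dev/null; python3 p.py
python3 -m jog '[10,0,0.033,0,0]'>/dev/null; python3 p.py
python3 -m jog '[10,0,0.033,0,0]'>/dev/null; python3 p.py
python3 -m jog '[10,0,0.033,0,0]'>/dev/null; python3 p.py
```

```text
10.68 tip [-0.2  6.9 41.1] F [-0.1 -5.   4.4]
10.77 tip [-0.1  8.3 41.1] F [-1.3 -3.8  4.8]
10.85 tip [-0.1  9.8 41.1] F [ 0.1 -3.7  4.1]
10.93 tip [-0.2 11.3 41.1] F [-0.  -3.4  4.2]
```

```bash
python3 -m jog '[10,0,0.03,0,0]'>/dev/null; python3 p.py
python3 -m jog '[10,0,0.025,0,0]'>/dev/null; python3 p.py
python3 -m jog '[10,0,0.025,0,0]'>/dev/null; python3 p.py
python3 -m jog '[10,0,0.025,0,0]'>/dev/null; python3 p.py
```

```text
11.02 tip [-0.4 13.5 40.8] F [-0.3 -0.4  0.6]
11.1 tip [-1.1 15.9 40.2] F [ 0.5  0.  -1.1]
11.18 tip [-1.6 17.6 39.8] F [ 0.6 -7.4 -0. ]
11.27 tip [-1.7 17.8 39.5] F [ 0.1 -7.4 -0.2]
```

```bash
python3 -m jog '[10,-0.02,-0.035,0,0]'>/dev/null; python3 p.py
python3 -m jog '[10,-0.01,0,0.05,0]'>/dev/null; python3 p.py
python3 -m jog '[10,0,0,0.05,0]'>/dev/null; python3 p.py
```

```text
11.35 tip [-1.2 16.5 39.3] F [ 0.2  0.3 -1.5]
11.43 tip [-1.1 16.8 37.1] F [ 0.  -1.5 -0.6]
11.52 tip [-1.2 17.  34.8] F [ 1.7 -3.2  0.4]
```

```bash
python3 -m jog '[10,-0.02,-0.03,0.05,0]'>/dev/null; python3 p.py
python3 -m jog '[10,-0.01,-0.01,0.07,0]'>/dev/null; python3 p.py
python3 -m jog '[10,0,-0.005,0.07,0]'>/dev/null; python3 p.py
python3 -m jog '[10,0,-0.005,0.07,0]'>/dev/null; python3 p.py
```

```text
11.6 tip [-0.8 16.3 32.4] F [ 0.2  0.2 -1.6]
11.68 tip [-0.7 16.4 29.2] F [-0.  -0.  -1.1]
11.77 tip [-0.9 16.6 25.8] F [ 0.9  0.9 -1.3]
11.85 tip [-1.  16.6 22.6] F [ 0.4 -0.3 -1.6]
```

```bash
python3 -m jog '[10,-0.005,-0.005,0.05,0]'>/dev/null; python3 p.py
python3 -m jog '[10,-0.005,-0.005,0.03,0]'>/dev/null; python3 p.py
python3 -m jog '[10,0,-0.005,0.02,0]'>/dev/null; python3 p.py
python3 -m jog '[10,0,0,0.015,0]'>/dev/null; python3 p.py; python3 -c "
from h import *
tip(0,.0165,.018)"
```

```text
11.93 tip [-1.  16.5 20.1] F [ 0.6 -0.5 -1. ]
12.02 tip [-1.  16.5 18.4] F [ 0.1  0.4 -0.6]
12.1 tip [-1.1 16.5 17.4] F [-0.4 -0.8  2.9]
12.18 tip [-1.  16.5 16.9] F [-2.2 -0.2  5.4]
t 12.18 tip local mm [-1.  16.5 16.9] tcpz 113.6 tooly 111.5 tilt [-0.019 -0.019] Floc [-2.2 -0.2  5.4] w 14.1
  units [-0.024 -0.001 -0.027] turn 0.01
```

```bash
python3 -m jog '[10,0,0,-0.02,0]'>/dev/null; python3 p.py
python3 -m jog '[16,0,0,0,0, 20,0,0,0,0, 30,0,0,0,0, 40,0,0,0,0, 50,0,0,0,0, 50,0,0,0,0, 50,0,0,0,0]' ; python3 p.py
```

```text
12.27 tip [-1.  16.5 17.8] F [0.  0.6 0.5]
clock: 12.85
position: [0.5195, 0.1119, 0.1149]
ee_rot: [0.581, -3.066, 0.023]
force: [0.2, -0.2, 0.3]
width: 0.516
12.85 tip [-0.6 16.7 18.2] F [ 0.1 -0.3  0.3]
```

Released, and the force is at zero. I'll rise straight up, back away and look.

```bash
python3 -m jog '[60,0,0,-0.1,0, 60,0,0,-0.3,0, 60,0,0,-0.5,0, 60,0,0,-0.7,0, 60,0,0,-0.7,0, 60,0,0,-0.7,0, 60,0,0,-0.3,0]'
python3 -m jog '[60,0.5,0.0,0,0, 60,0.8,0,0,0, 60,0.8,0,0,0, 60,0.8,0,0,0, 60,0.5,0,0,0, 60,0,0,0,0,60,0,0,0,0]'
python3 - <<'E'
from h import *
s=get_image("scene")[:,:,::-1];t=get_image("top")[:,:,::-1]
cv2.imwrite("pics/f_s.png",s);cv2.imwrite("pics/f_t.png",t)
a=cv2.resize(s[130:260,150:400],None,fx=3,fy=3,interpolation=2);a=np.vstack([a,cv2.resize(t[200:270,170:420],None,fx=3,fy=3,interpolation=2)])
cv2.imwrite("pics/f.png",a[:600])
E
```

```text
clock: 13.43
position: [0.5193, 0.1133, 0.2501]
ee_rot: [0.578, -3.057, 0.026]
force: [1.1, -0.4, -0.8]
width: 0.653
clock: 14.02
position: [0.3904, 0.0622, 0.2596]
ee_rot: [0.581, -3.068, 0.022]
force: [-0.3, -0.1, 0.2]
width: 0.652
```

View pics/f.png

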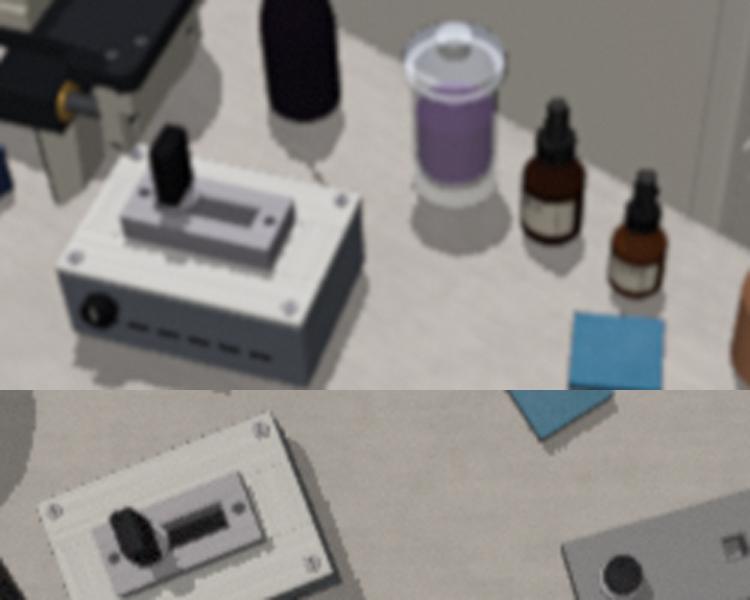

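The final crops show the pin upright at the slot's +y end with its collar flat on the guide. The short pin and the box are where they were, and the gripper is clear.

```bash
python3 -c "
from cell import *
print(sign_off())"
```

```text
the job is handed in; nothing more can be done
None
```

The locking pin is fully home in the agitator. I handed the job in at about 14 s of the 54 s allowed; `sign_off()` gives no verdict.

- **Getting the pin in:** I took the locking pin from the stand, put it through the slot near its -y end and swept it along the bed. I pressed with about 4–7 N.
- **Finding the socket:** The pin dropped in at about y = +16.3 mm. The load fell to zero there, and the tip then stopped against the socket's +y wall at about 7 N sideways.
- **Seating it:** I lowered the pin until the collar touched the guide, with the tip reading about 18 mm as specified. The largest downward reading was about 7 N, against the 25 N limit. I then eased off, released it and retreated.
- **Last checks:** The final scene and top views show the pin upright with its collar resting on the guide. The short pin and the coverslip box look undisturbed, and the wrist force was near zero after release.
- **Checks that disagreed:** The camera and arm positions for the tip differed by 1–2 mm, within what the slot allows. The tool was also tilted about 1.5° while inserting, but the released pin stands upright in both views.
- **Mistake on the way:** During the move to the agitator I gave the wrong sign and went about 13 cm towards the robot in free air. I corrected it and nothing was touched.

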